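Square a transfer plate on the riser shelf and slide its end out over the edge

TASK

The flat blue plate on the steel riser shelf is too thin and wide to pick up where it lies. Push it back so that its long edge lies square against the upstand along the back of the shelf, and push it along until about 3 cm of it sticks out past the end of the shelf beside the empty steel carrier, ready for someone to take it by its edge. Only push it, without ever lifting or tipping it, and leave the carrier, bottle, jar and timer where they stand.

Things in the scene. Friction and masses are not known exactly. Their poses are not given: they have to be found in the camera images.
- ledge: Riser shelf of folded stainless sheet, fixed to the bench. Flat top 160 mm deep (its x) by 340 mm long (its y), 60 mm above the bench. Origin on the bench under the middle of the top; x points to the back, away from the robot, z up. A 4 mm upstand along the whole back edge rises 22 mm above the top, its front face at x = +80 mm. Front edge at x = -80 mm; both ends, y = +-170 mm, are open.
- plate: Flat blue aluminium plate, 86 mm (its x) by 128 mm (its y) by 6 mm thick, 0.15 to 0.22 kg, loose on the shelf, its long way roughly along it, askew and off the upstand. Slides at under 3 N. Origin at the centre of its underside: in the shelf's frame at x = +37 mm when against the upstand, at y = +136 or -136 mm with 30 mm sticking out.
- carrier: Empty open dark steel tray with a brass pin on each long side, 100 mm (its x) by 140 mm (its y) by 40 mm high, loose on the bench beyond one end of the shelf: this marks the end over which the plate must stick out. Origin at the centre of its underside. Not to be moved.
- bottle: Amber reagent bottle with blue cap, 70 mm across, 140 mm high, standing on the bench beyond the other end of the riser shelf. Origin at the centre of its underside. Not to be moved.
- jar: Small green glass jar with white cap, 36 mm across, 55 mm high, standing on the bench in front of the riser shelf, near one of its front corners. Origin at the centre of its underside. Not to be moved.
- timer: White bench timer, 50 by 65 by 18 mm, lying on the bench in front of the riser shelf, near the other front corner. Origin at the centre of its underside. Not to be moved.
There are look-alikes about, which are no part of the job. What is shaped like the plate but white is not meant.

How it is judged (in metres and radians):
At the end, for the whole second after the job is handed in: The plate lies flat and still on the shelf, its long edge against the upstand (within 5 mm and 3.4 degrees) and 20 to 40 mm of it sticking out past the shelf end nearest the carrier (x of plate in the frame of ledge above 0.032 m and angle between the y axis of plate and the y axis of ledge, either way round below 0.06 rad and ((y of carrier in the frame of ledge above 0 m and y of plate in the frame of ledge between 0.126 and 0.146 m) or (y of carrier in the frame of ledge below 0 m and y of plate in the frame of ledge between -0.146 and -0.126 m)) and angle between plate's own z axis and vertical below 0.03 rad and z of plate in the frame of ledge between 0.057 and 0.063 m and linear speed of plate below 0.01 m/s); the robot touches nothing.
It fails at once if the plate was lifted off the shelf or tipped (z of plate in the frame of ledge above 0.068 m or angle between plate's own z axis and vertical above 0.15 rad).
It fails at once if the carrier, bottle, jar or timer was disturbed (distance of any of carrier, bottle, jar, timer from where it was at the start of the episode above 0.01 m).
It also fails if it takes over 51 s, if anything falls off the work surface, if the arm or the gripper's body presses on something with over 40 N, if the wrist force passes 120 N, or if a joint passes its speed limit or range.

ROBOT

A 6-joint arm with a two-finger parallel gripper is mounted at the origin on the work surface. World frame = base frame: x ahead of the robot, y to its left, z up, the work surface at z = 0. Lengths are in mm, angles in rad, forces in N, time in s.
With the tool pointing down it reaches from about 375 to 900 mm from the base axis. Payload 3.1 kg.
Tool frame: the origin (TCP) lies at the very end of the fingers, on their centre line; the grasp point (between the pads) lies bot.hold_point_z behind it (bot.hold_point_z is the distance from the TCP to the grasp point, in mm); z points along the fingers, x is the direction in which the jaws open and shut, and the axes are right-handed (so a half turn about z gives the same grasp; the last joint's range is limited). The gripper opens to 87 mm and grips with 3 to 60 N. Pads are 19 mm wide; open, the fingers measure 117 mm over their backs; the gripper's body (75 mm by 190 mm) begins 51 mm behind the grasp point.
Start: joints at [-1.3, 0.527, 1.433, -0, 1.181, -0.178], TCP at [271.759, -562.8, 222.548] pointing down, gripper open.
Joint ranges: [-3.08, 3.08], [-0.75, 2.2], [0.22, 2.44], [-1.43, 4.57], [0, 2.65], [-2.85, 2.85]. Speed limits (rad/s): [2.79, 2.79, 3.14, 3.14, 3.14, 3.14].

INTERFACE

Orientations are given as a unit quaternion [x, y, z, w].
In Python, from plant import bot, gripper_to, inverse_kinematics, cams gives the robot as it stands. The module is installed in compiled form; this text tells all that it offers. Calls block until the motion is done:
- bot.move_pose(position, orientation): joint-space move of the TCP to a pose.
- bot.move_straight(position, attitude=None, speed=150, contact_N=None): straight line of the TCP; attitude=None keeps the orientation; speed is the mean speed in mm/s. With contact_N (N) it stops when the force on the tool has changed by that much, and returns True; else False.
- bot.goto_joints(angles): joint-space move.
- gripper_to(opening, grasp_force=None): opening from 0.0 (shut) to 1.0 (fully open); grasp_force is the grip in N (None keeps the last); returns when the fingers have stopped.
- bot.pause(seconds).
- inverse_kinematics(position, orientation): joint angles nearest the present ones, or None.
- cams.snapshot(name): name is "scene" or "side" or "wrist"; returns a dict with "image" (480x640x3 uint8, red, green, blue), "depth" (480x640 float32, mm along the optical axis (not along the pixel's ray), 0 where there is no reading), "camera_matrix" (3x3 intrinsics, pixels), "world_from_camera" (4x4, takes a point from camera to world coordinates). Camera axes: x right, y down, z forward; pixel columns grow to the right and rows downward; lengths in mm; the calibration is good to about 2 mm. The wrist camera is an equidistant fisheye: a pixel r from the principal point sees the ray r / f radians off the axis. A picture is of the moment at which its call begins.
A pose or a line that the arm cannot do raises bot.IKError and nothing moves.
- bot.finish_job(): hands the job in, once; it reports no verdict.
Readings, each from a call of its own:
- bot.get_time_s(): time.
- bot.get_joint_positions(): joint angles.
- bot.get_qd(): joint speeds.
- bot.get_tau(): joint torques, N m.
- bot.get_position(): TCP position.
- bot.get_eef_rot(): TCP orientation.
- bot.get_force(): force on the tool from outside, world axes, zero at the start.
- bot.get_ft_torque(): the same for the moment, N m.
- bot.get_finger_gap(): opening from 0.0 (shut) to 1.0 (fully open).
Only numpy, scipy, OpenCV 4.12 (cv2) and the standard library are available. Lean on these libraries where they do the work, as an engineer would, in place of code of your own. Each camera call takes 0.05 s, during which the arm holds its last target. There are 200 camera calls.

## Working session

There is one attempt and no reset: what is moved stays moved. The work goes in short steps, each a Python script; the robot and the scene stay as the last script left them, time stands still between calls to the robot, and variables do not carry over. Pictures are saved under pics/ and viewed, about 8 in all and at most 12, crops included, and the job is handed in when it is done.

```bash
mkdir -p pics
cat > h.py <<'E'
import numpy as np, cv2
from plant import bot, gripper_to, inverse_kinematics, cams
def snap(n,f=None):
    s=cams.snapshot(n)
    if f: cv2.imwrite('pics/'+f,s['image'][:,:,::-1])
    return s
def cloud(s):
    K=s['camera_matrix'];T=s['world_from_camera'];d=s['depth']
    v,u=np.mgrid[:480,:640]
    P=np.stack([(u-K[0,2])/K[0,0]*d,(v-K[1,2])/K[1,1]*d,d],-1)
    W=P@T[:3,:3].T+T[:3,3]; W[d==0]=np.nan
    return W
E
python3 - <<'E'
from h import *
for n in ('scene','side'):
    s=snap(n,n+'0.png'); np.savez(n+'0.npz',**s); print(n,s['world_from_camera'].round(2).tolist())
print(bot.get_time_s(),bot.get_eef_rot(),bot.hold_point_z)
E
```

```text
scene [[0.79, 0.48, -0.39, 1131.1], [0.62, -0.62, 0.48, -667.55], [-0.01, -0.62, -0.78, 1214.47], [0.0, 0.0, 0.0, 1.0]]
side [[-0.81, -0.26, 0.53, 58.26], [-0.59, 0.39, -0.71, 709.58], [-0.02, -0.88, -0.47, 520.76], [0.0, 0.0, 0.0, 1.0]]
0.1 [ 8.46991895e-01 -5.31604913e-01 -7.27499479e-04 -6.45205709e-04] 18.700000000000003
```

View pics/scene0.png

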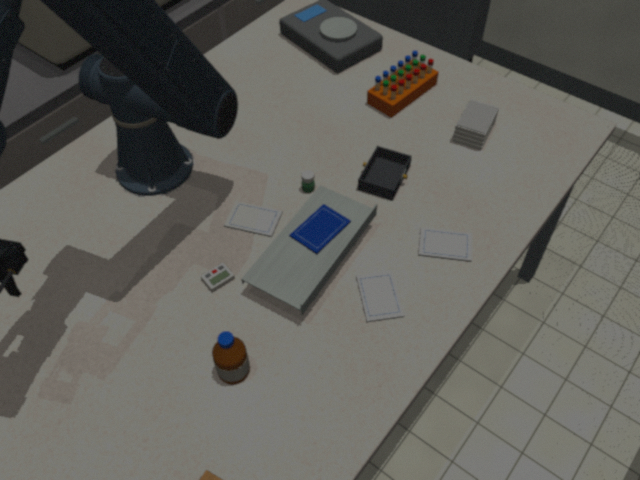

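View pics/side0.png

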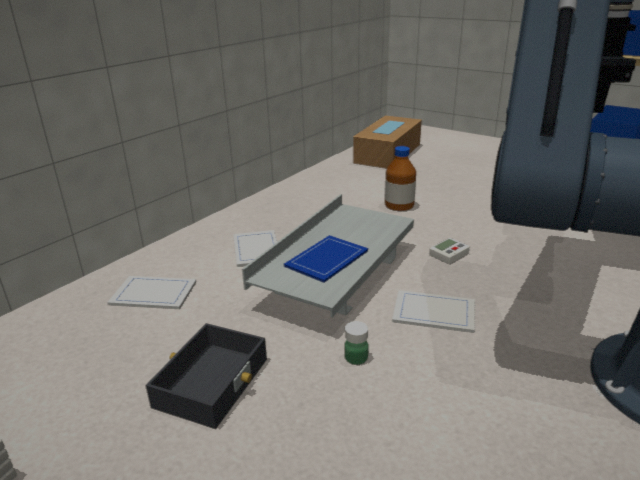

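Scene view: the blue plate is at (320,228) on the shelf, carrier at (385,172), jar at (308,182), timer at (217,277) and bottle at (230,358). The white plate look-alikes lie on the bench at (254,219), (445,244) and (380,297). Only the blue one on the shelf fits the description. In the side view it is at (327,257), with the carrier beyond the +y end. Next I'll measure.

```bash
cat >> h.py <<'E'
def rect(P):
    r=cv2.minAreaRect(P.astype(np.float32)); return r, cv2.boxPoints(r).round(1).tolist()
def bluemask(im):
    h=cv2.cvtColor(im,cv2.COLOR_RGB2HSV)
    return cv2.inRange(h,(105,150,50),(130,255,255))>0
def plate(s,W):
    c=(slice(150,330),slice(200,430))
    m=np.zeros((480,640),bool); m[c]=bluemask(s['image'])[c]
    m&=(np.abs(W[...,2]-66)<8)
    m=cv2.morphologyEx(m.astype(np.uint8),cv2.MORPH_CLOSE,np.ones((5,5)))>0
    m&=(np.abs(W[...,2]-66)<8)
    return m
E
python3 - <<'E'
from h import *
for n in('scene','side'):
    s=dict(np.load(n+'0.npz')); W=cloud(s); z=W[...,2]
    m=plate(s,W); print(n,'plate',m.sum(),np.median(z[m]),rect(W[m][:,:2]))
    b=W[m][:,:2].mean(0)
    near=np.linalg.norm(W[...,:2]-b,axis=-1)<330
    top=near&(abs(z-61)<6)
    # keep component holding plate
    k,l=cv2.connectedComponents(cv2.morphologyEx(top.astype(np.uint8),cv2.MORPH_OPEN,np.ones((3,3))))
    t=l==np.bincount(l[m]).argmax(); print(' shelf',t.sum(),np.median(z[t]),rect(W[t][:,:2]))
    up=near&(z>74)&(z<90); k,l,st,c=cv2.connectedComponentsWithStats(up.astype(np.uint8))
    for i in range(1,k):
        if st[i,4]>25: print(' up',st[i],rect(W[l==i][:,:2])[1])
    ob=near&(z>10); ob&=~cv2.dilate(t.astype(np.uint8),np.ones((5,5))).astype(bool)
    k,l,st,c=cv2.connectedComponentsWithStats(ob.astype(np.uint8))
    for i in range(1,k):
        if st[i,4]>60: print(' ob',st[i],np.nanmax(z[l==i]).round(),rect(W[l==i][:,:2])[1])
E
```

```text
scene plate 1395 66.14872236081555 (((528.7374267578125, 69.33341979980469), (127.42144775390625, 88.09003448486328), 88.55892181396484), [[483.1000061035156, 6.800000190734863], [571.2000122070312, 4.5], [574.4000244140625, 131.89999389648438], [486.29998779296875, 134.10000610351562]])
 shelf 301459 nan (((nan, nan), (0.0, 0.0), 0.0), [[nan, nan], [nan, nan], [nan, nan], [nan, nan]])
 up [301 203  77 104 368] [[593.0999755859375, 206.39999389648438], [634.2999877929688, -134.5], [642.0999755859375, -133.5], [600.9000244140625, 207.3000030517578]]
 ob [312 191  15  13  75] 67.0 [[450.1000061035156, 169.8000030517578], [458.0, 124.4000015258789], [487.1000061035156, 129.5], [479.20001220703125, 174.89999389648438]]
 ob [331 195  12  17  65] 65.0 [[472.29998779296875, 159.3000030517578], [529.2000122070312, 135.5], [538.5, 157.8000030517578], [481.6000061035156, 181.60000610351562]]
 ob [345 200  22  22 195] 67.0 [[520.7000122070312, 188.89999389648438], [525.7999877929688, 139.5], [586.2000122070312, 145.8000030517578], [581.0, 195.1999969482422]]
 ob [302 204  12  15  71] 65.0 [[450
[... 339 characters left out ...]
late 1940 67.04531333146451 (((527.30126953125, 71.21058654785156), (129.1563262939453, 88.05951690673828), 88.34226989746094), [[481.3999938964844, 7.900000095367432], [569.4000244140625, 5.400000095367432], [573.2000122070312, 134.5], [485.20001220703125, 137.0]])
 shelf 299705 nan (((nan, nan), (nan, 0.0), nan), [[nan, nan], [nan, nan], [nan, nan], [nan, nan]])
 up [242 194 100  81 649] [[593.2999877929688, 203.5], [633.5999755859375, -136.5], [641.2999877929688, -135.60000610351562], [601.0, 204.39999389648438]]
 ob [ 245  206  165  101 5209] 64.0 [[437.29998779296875, 183.89999389648438], [476.70001220703125, -146.1999969482422], [636.4000244140625, -127.19999694824219], [597.0, 203.0]]
```

```bash
cat >> h.py <<'E'
O=np.array([536.,26.]); A=np.arctan2(41,341)
R=np.array([[np.cos(A),-np.sin(A)],[np.sin(A),np.cos(A)]])
def L(x,y,z): return [*(O+R@[x,y]),z]
def inL(p): return R.T@(np.asarray(p)[:2]-O)
def q(yaw): return [np.cos(yaw/2),np.sin(yaw/2),0,0]
def report(n,f=None):
    s=snap(n,f); W=cloud(s); m=plate(s,W); r=rect(W[m][:,:2]); c=inL(r[0][0])
    b=np.array(r[1]); e=[b[i]-b[i-1] for i in range(4)]; e=max(e,key=np.linalg.norm); e=e*np.sign(e[1])
    print(n,'plate ledge xy',c.round(1),'deg',np.degrees(np.arctan2(-e[0],e[1])-A).round(2),'size',np.round(r[0][1],1),'corners',[inL(k).round(1).tolist() for k in b])
E
python3 - <<'E'
from h import *
Q=q(A-np.pi/2)
for a in (A,A+np.pi,A-np.pi): print(inverse_kinematics(L(37,-20,150),q(a)))
bot.move_pose(L(-69,45,200),Q)
bot.move_straight(L(-69,45,85),speed=120)
bot.pause(.2); f0=bot.get_force()
hit=bot.move_straight(L(-69,45,55),speed=12,contact_N=3)
print(hit,bot.get_position(),np.array(bot.get_force())-f0,bot.get_time_s())
report('side'); snap('side','touch.png')
E
```

```text
[-1.75828804e-01  5.54524692e-01  1.62906363e+00 -4.44089210e-16
  9.58004334e-01 -2.95488997e-01]
[-1.75828804e-01  5.54524692e-01  1.62906363e+00 -4.44089210e-16
  9.58004334e-01  2.84610366e+00]
[-1.75828804e-01  5.54524692e-01  1.62906363e+00 -4.44089210e-16
  9.58004334e-01  2.84610366e+00]
True [462.16860996  62.45215324  60.41296168] [-1.98865416  0.08206546  4.96018535] 5.5583
side plate ledge xy [-2.7 50.8] deg -8.39 size [119.6  86. ] corners [[-53.9, -2.1], [31.1, -14.6], [48.5, 103.6], [-36.6, 116.2]]
```

View pics/touch.png

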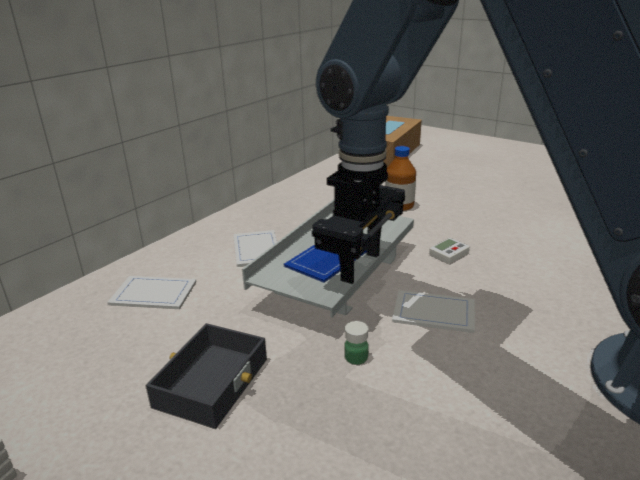

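The picture shows both fingers standing on the shelf in front of the plate at (345,275), with everything else where it was. Touch gives a shelf top of z≈60.4. Pushing back now.

Run:
```python
from h import *
z=62.3
bot.move_straight(L(-69,45,z),speed=30); bot.pause(.1)
hit=bot.move_straight(L(-5,45,z),speed=25,contact_N=9)
print(hit,inL(bot.get_position()),bot.get_position()[2],bot.get_force(),bot.get_time_s())
p=inL(bot.get_position())
bot.move_straight(L(p[0]-15,45,z),speed=60)
bot.move_straight(L(p[0]-15,45,130),speed=150)
Q=q(A); gripper_to(0.35)
bot.move_pose(L(33,-60,160),Q)
report('scene','sq.png'); report('side'); print(bot.get_time_s())
```

```text
True [-18.62165774  45.2904472 ] 61.68222181279548 [-0.32431258  0.30570401 -0.11127441] 7.9
scene plate ledge xy [32.9 48.7] deg 0.74 size [ 74.1 126.9] corners [[-5.0, 111.7], [-3.4, -15.3], [70.7, -14.3], [69.0, 112.7]]
side plate ledge xy [36.8 52.8] deg -0.08 size [ 86.5 129.6] corners [[-6.4, 117.7], [-6.6, -12.0], [79.9, -12.0], [80.0, 117.6]]
11.65
```

View pics/sq.png

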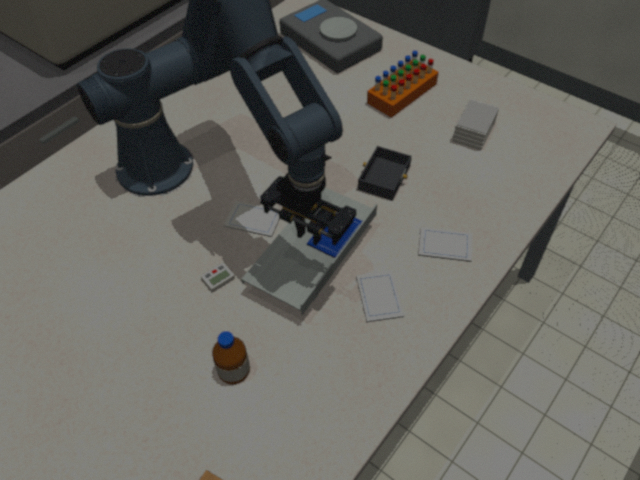

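The plate is square on the upstand (side view: x 36.8, angle −0.1°, y ≈ 52). In the scene view the gripper partly hides it. Next is the push along.

Run:
```python
from h import *
z=62.5
bot.move_straight(L(33,-45,160),speed=150)
bot.move_straight(L(33,-45,z+8),speed=120)
bot.move_straight(L(33,-45,z),speed=25)
bot.pause(.1)
hit=bot.move_straight(L(33,52,z),speed=35,contact_N=12)
print(hit,inL(bot.get_position()),bot.get_position()[2],bot.get_force(),bot.get_time_s())
bot.pause(.2)
report('side','along.png'); report('scene')
```

```text
False [33.01367394 51.92213777] 62.50750999788751 [-0.96539314 -1.24677051 -0.32312779] 16.2833
side plate ledge xy [ 36.2 128.5] deg 1.05 size [ 87.8 130.8] corners [[-8.9, 193.1], [-6.5, 62.3], [81.3, 63.9], [78.9, 194.7]]
scene plate ledge xy [ 33.3 128.4] deg -2.48 size [ 77.9 128.6] corners [[-2.8, 194.3], [-8.4, 65.9], [69.5, 62.6], [74.9, 190.9]]
```

View pics/along.png

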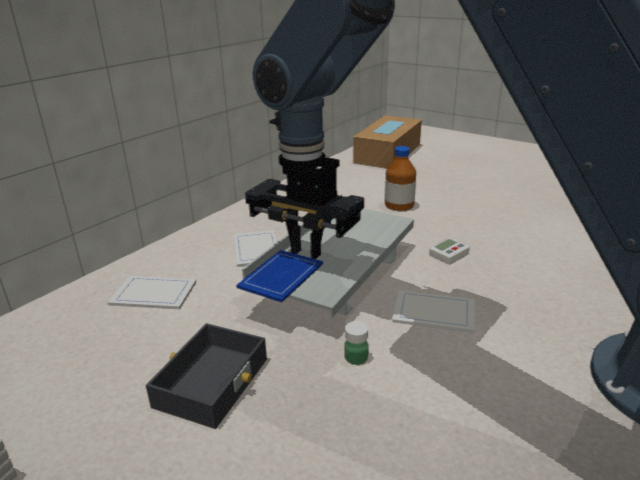

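The plate is now at y≈128 and still on the upstand, overhanging the end at (265,280). I'll push about 7.5 mm more, back off and check clear of the arm.

```bash
python3 - <<'E'
from h import *
z=62.5
bot.move_straight(L(33,59.5,z),speed=20,contact_N=12)
bot.pause(.1)
bot.move_straight(L(33,40,z),speed=60)
bot.move_straight(L(33,40,150),speed=150)
bot.move_pose(L(-70,-120,220),q(A-np.pi/2))
report('side','fin.png'); report('scene')
s=snap('side');W=cloud(s);zz=W[...,2]
P=W[(zz>50)&(zz<90)&(np.linalg.norm(W[...,:2]-O,axis=-1)<260)]; l=np.array([inL(p) for p in P])
zP=P[:,2]
print('front edge', np.percentile(l[zP<64,0],[0.5,2]))
for a in(-70,-50,-30): k=(abs(l[:,0]-a)<8)&(zP<65); print('shelf end y',a,np.percentile(l[k,1],[97,99.5,100]).round(1))
k=zP>72; print('upstand end',np.percentile(l[k&(l[:,0]>60)&(l[:,0]<100),1],[0,100]).round(1),np.percentile(l[k&(l[:,0]>60),0],[1,50]))
print(bot.get_time_s())
E
python3 -c "
import cv2;i=cv2.imread('pics/fin.png')[220:440,140:440];cv2.imwrite('pics/finc.png',cv2.resize(i,None,fx=2.6,fy=2.6,interpolation=cv2.INTER_CUBIC))"
```

```text
side plate ledge xy [ 36.4 136.8] deg 0.21 size [ 87.3 130. ] corners [[-7.5, 201.6], [-7.0, 71.5], [80.4, 72.0], [79.8, 202.0]]
scene plate ledge xy [ 36.2 137.3] deg -1.35 size [ 83.8 132.4] corners [[-4.1, 204.4], [-7.2, 72.1], [76.5, 70.2], [79.6, 202.4]]
front edge [-142.36779817 -131.83551017]
shelf end y -70 [166.4 168.6 170.1]
shelf end y -50 [166.3 168.8 170. ]
shelf end y -30 [165.6 168.9 170.3]
upstand end [-172.6  169.4] [78.79290421 80.8256833 ]
19.675
```

View pics/finc.png

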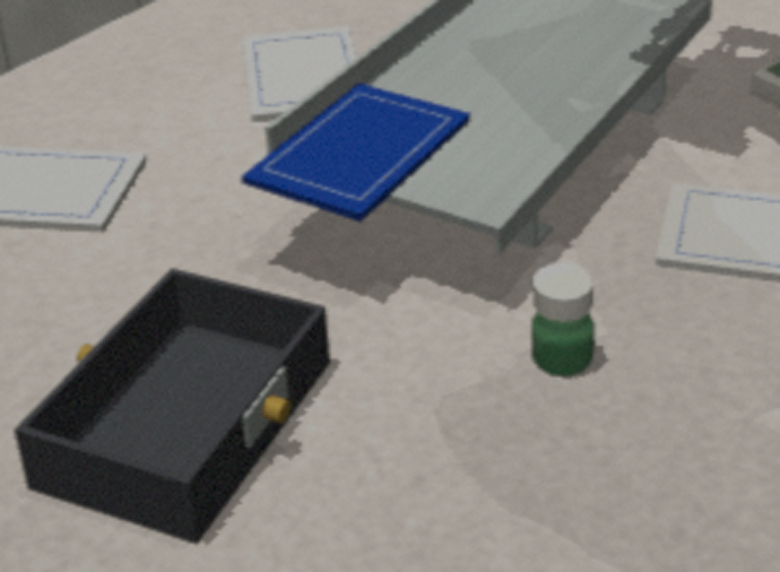

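The enlarged crop shows the plate flush with the upstand at crop pixel (310,130) and overhanging towards the carrier. The carrier, jar and shelf are unmoved. Both cameras agree: x≈36, y≈137, and the shelf end measured at y≈170, so about 31 mm sticks out. The arm is clear, so I'm handing in.

Run:
```python
from h import *
print(bot.get_force(),bot.get_position()); bot.finish_job()
```

```text
[ 0.11675129  1.04573166 -0.58316954] [ 480.88474492 -100.8408813   219.42944933]
the job is handed in; nothing more can be done
```

The plate is against the upstand with about 31 mm sticking out past the carrier end. The job is handed in at about 20 s of the 51 s allowed. No verdict is reported.

I pushed it back with the two open fingers until it seated on the upstand. Then I pushed it along with the fingers partly closed, in two steps, and withdrew the arm.

| Last check | Side camera | Scene camera | Required |
|---|---|---|---|
| x in the shelf's frame | 36.4 mm | 36.2 mm | above 32 mm |
| y in the shelf's frame | 136.8 mm | 137.3 mm | 126 to 146 mm |
| Angle to the shelf | 0.2° | −1.35° | within 3.4° |

- **Disagreement:** the cameras differ on the angle by about 1.5°. The scene outline was ragged, and both values are within tolerance.
- **Not measured:** I did not check the plate's final height or tilt numerically. In the last picture it lies flat.
- **Other objects:** the carrier and jar looked unmoved in the last picture. The bottle and timer were outside that crop. They looked unmoved in the picture before it, and the arm stayed above z = 200 mm on its way to the final pose. I did not measure any of the four again.

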